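# Bed the two-dog freewheel remover in the freewheel's taper

### The arm

A 7-joint arm with a two-finger parallel gripper is mounted at the origin on a cart in front of the work surface, level with it; the furniture and walls round the work are solid. World frame = base frame: x ahead of the robot, y to its left, z up, the work surface at z = 0. Lengths are in mm, angles in rad, forces in N, time in s.
With the tool pointing down it reaches from about 350 to 775 mm from the base axis. Payload 3.1 kg.
Tool frame: the origin (TCP) lies at the very end of the fingers, on their centre line; the grasp point (between the pads) lies 19 mm behind it; z points along the fingers, y is the line along which they close (so a half turn about z gives the same grasp; the last joint's range is limited). The gripper opens to 85 mm and grips with 20 to 120 N. Pads are 22 mm wide; open, the fingers measure 114 mm over their backs; the gripper's body (76 mm by 85 mm) begins 54 mm behind the grasp point. The pads swing forward as they close: fully open they stand 13 mm farther back than shut.
Start: joints at [1.067, 0.311, 0.014, 1.512, -0.004, 1.319, -0.027], TCP at [245.092, -492.39, 231.304] pointing down, gripper open.
Joint ranges: [-2.7, 2.7], [-0.3, 1.91], [-1.27, 1.3], [0.12, 2.57], [-1.44, 4.58], [0.2, 2.03], [-3.05, 3.05]. Speed limits (rad/s): [2.79, 2.79, 3.14, 3.14, 3.14, 3.14, 3.14].

### API

Orientations are given as a 3x3 rotation matrix whose columns are the frame's x, y, z axes.
In Python, from plant import sense, get_image, hand_in gives the robot as it stands. The module is installed in compiled form; this text tells all that it offers.
- The arm moves only by the shell command python3 -m handwheel 'ROWS'. ROWS is JSON, a list of rows, each an object with "angular": the turn, a rotation vector about the tool's x, y, z in rad, a list of three; "delta_pos": the shift along the tool's x, y, z in mm, a list of three; "grip": the opening, from 0 (shut) to 1 (fully open). In form: [{"angular": [ax, ay, az], "delta_pos": [x, y, z], "grip": grip}, ...]. A call has 1 to 5 rows; each row shifts and turns the commanded pose from where the row before left it, along the tool's axes as they then stand; what a row does not reach is not made up. A row lasts 1/12 s, in which the tool goes at most 41.7 mm and 7.16 degrees, less where a joint would pass 70% of its speed; a pose out of reach is approached as far as the arm can. A call with a gripper value outside its range is refused whole. The fingers move at their own pace and stop on an object; the grip force is fixed at half the most. Time passes only in rows, so rows that do not move let the fingers close. It gives the time, the measured TCP pose, the force, the opening and the grip force at its end, in the units of the state.
- sense(): the state, without advancing time (a new reading comes with each control period).
- get_image(name): name is "scene" or "top" or "wrist"; returns a dict with "frame" (480x640x3 uint8, red, green, blue), "fx", "fy", "cx", "cy" (pixels), "position" and "rotation" of the camera in the world. Camera axes: x right, y up, looking along -z (the intrinsics and any distortion apply to the point x, -y, -z); pixel columns grow to the right and rows downward; lengths in mm; the calibration is good to about 2 mm. The wrist camera is an equidistant fisheye: a pixel r from the principal point sees the ray r / f radians off the axis. A picture is of the moment at which its call begins. There is no depth.
- hand_in(): hands the job in; it is judged then, once.
The state is a dict: "time_s": time; "joint_positions": joint angles; "joint_velocities": joint speeds; "effort": joint torques, N m; "ee_pos": TCP position; "eef_rot": TCP orientation; "ft_force": force on the tool from outside, world axes, zero at the start; "ft_torque": the same for the moment, N m; "width": finger opening in mm; "grasp_force": force on a finger pad.
Only numpy, scipy, OpenCV 4.12 (cv2) and the standard library are available. Lean on these libraries where they do the work, as an engineer would, in place of code of your own. Each camera call takes 0.05 s, during which the arm holds its last target. There are 200 camera calls.

### The job

Fit the freewheel remover with the tapered nose and two dogs into the tapered mouth of the freewheel on the fixture: its dogs must drop into the slots of the ring, which you find by turning it under light pressure, so that the nose beds fully home in the taper; then let go of it. Do not force it, as the dogs chip when driven hard against the ring and the taper jams, and leave the splined remover, the spanner and the tyre lever where they are.

Things in the scene. Friction and masses are not known exactly. Their poses are not given: they have to be found in the camera images.
- remover: Loose dark steel freewheel remover with bright hexagon head, 77 mm high, 0.17-0.35 kg, upright on its nose. Origin: centre of the nose's underside, z up its axis. Nose: radius 13.5 mm at z=0 to 20 mm at z=22; neck to z=28; round flange radius 29 mm, z=28-33. Two dogs under the flange along +x and -x, to radius 28.5 mm, 8 mm wide, flat undersides at z=20.
- remover_head (a point): point on the remover's axis 56 mm above its nose's underside, in the hexagon head, where to grip: head 30 mm across flats, z=33 to 77 mm of the remover. Axes as the remover's: two flats face +y and -y, the others at 60 degree steps, corners at +x and -x.
- freewheel: Steel freewheel on a round grey fixture (radius 52 mm), bolted down. Origin: centre of the underside, z up. Body radius 34 mm, teeth to 44 mm at z=52. Tapered bore matches the remover's nose: radius 18.8 mm at z=62, narrowing downward. Remover fully home: its origin on this axis at z=44 mm. Dogs merely resting on the ring's face: origin at z=50, the nose then has about 1.8 mm play all round.
- freewheel_face (a point): Centre of the slotted ring's top face, 70 mm above the fixture's underside. Ring: inner radius 22, outer about 32 mm, four slots 90 degrees apart, 11 mm wide, 8 mm deep. It is jammed and does not turn; its slots lie 0.16 to 1.4 rad anticlockwise (from above) of the freewheel's x and y axes, an angle not measured. Dogs enter within about 0.06 rad of a slot.
- spline_remover: Another loose remover, 77 mm high, standing upright: straight nose (radius 15.5 mm) with fine splines, no taper and no dogs, small flange (radius 19 mm), same 30 mm hexagon head from z = 36 mm. Not wanted here. Origin: centre of its underside.
- spanner: Loose steel combination spanner, 193x29x8 mm, lying on the bench between removers and freewheel; origin at the centre of its underside. To be left alone.
- tyre_lever: Loose yellow tyre lever, 15x117x8 mm, lying on the bench; origin at the centre of its underside. To be left alone.
Not all that is in view belongs to the job. What is shaped like the remover but purple or turquoise is not meant.

How it is judged:
By the outcome, as a careful person would: the job done as asked, in the order asked, and still so for the second after the job is handed in, with the robot touching nothing.
It also fails if it takes over 72 s, if anything falls off the work surface, if the arm or the gripper's body presses on something with over 40 N, if the wrist force passes 120 N, or if a joint passes its speed limit or range.

## Working session

There is one attempt and no reset: what is moved stays moved. The work goes in short steps, Python scripts to look and compute and a shell command to move; the robot and the scene stay as the last step left them, time stands still between calls to the robot, and variables do not carry over. Pictures are saved under pics/ and viewed, at most 10 in all, crops included, and the job is handed in when it is done.

```bash
mkdir -p pics
cat > h.py <<'E'
import numpy as np, cv2
from plant import sense, get_image
def snap(n,f):
    im=get_image(n); cv2.imwrite('pics/'+f,im['frame'][:,:,::-1]); return im
def ray(im,u,v,fish=False):
    x=(u-im['cx'])/im['fx']; y=(v-im['cy'])/im['fy']
    if fish:
        r=np.hypot(x,y); s=np.sin(r)/r if r>1e-9 else 1; d=np.array([x*s,-y*s,-np.cos(r)])
    else: d=np.array([x,-y,-1.])
    return np.array(im['position']),np.array(im['rotation'])@d
def onz(im,u,v,z,fish=False):
    p,d=ray(im,u,v,fish); return p+d*(z-p[2])/d[2]
E
python3 - <<'E'
from h import *
for n in('scene','top'):
    im=snap(n,n+'1.png'); print(n,im['fx'],im['cx'],im['cy'],im['position'],np.round(im['rotation'],3).tolist())
s=sense();print(s['time_s'],np.round(s['eef_rot'],3).tolist(),s['width'],s['ft_force'])
E
```

```text
scene 525.4365900013727 317.58959449095875 244.37582581314092 [-139.84528746  707.12676902  598.20228462] [[-0.674, 0.37, -0.64], [-0.739, -0.333, 0.585], [0.003, 0.867, 0.498]]
top 518.7089947154657 321.8158629548107 236.12492171210613 [357.87550965  45.32910404 979.91198739] [[0.083, 0.975, -0.207], [-0.997, 0.081, -0.018], [-0.001, 0.208, 0.978]]
0.1 [[0.895, 0.446, -0.001], [0.446, -0.895, 0.002], [-0.0, -0.002, -1.0]] 85.23875711959907 [-0.34615372  0.63262438  0.73268868]
```

View pics/top1.png

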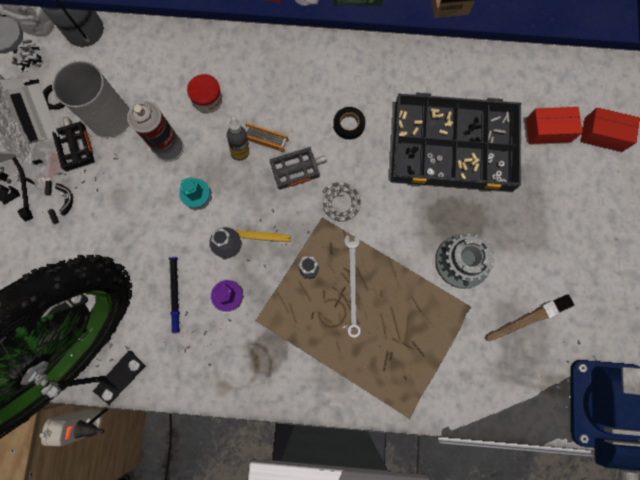

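View pics/scene1.png

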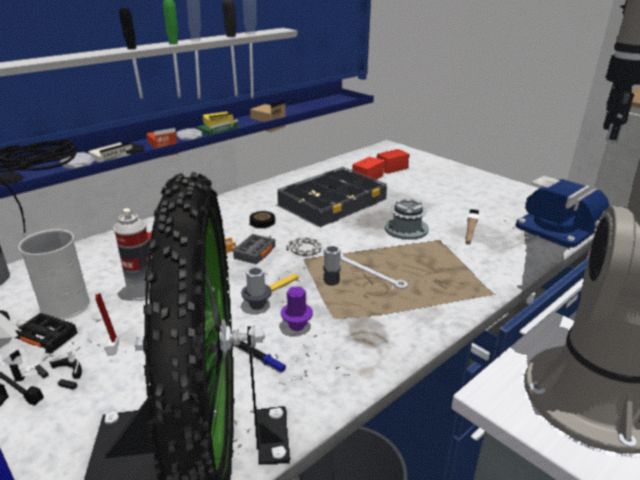

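The top view shows the remover (flanged) at about (226,241), the spline remover at (309,266), the freewheel at (463,259) and the spanner at (352,285). The purple and turquoise items are decoys.

Run:
```python
from h import *
im=get_image('top');f=im['frame'][:,:,::-1]
a=cv2.resize(f[211:271,195:255],None,fx=6.6,fy=6.6,interpolation=2);b=cv2.resize(f[229:289,433:493],None,fx=6.6,fy=6.6,interpolation=2)
cv2.imwrite('pics/c1.png',np.hstack([a,b]))
for n,u,v,z in(('rem',229,237,77),('fw',470,256,70),('fwbase',463,261,10),('spl',309,266,60)): print(n,onz(im,u,v,z).round(1))
```

```text
rem [533.5 226.7  77. ]
fw [ 535.9 -203.2   70. ]
fwbase [ 536.9 -206.7   10. ]
spl [495.9  80.9  60. ]
```

View pics/c1.png

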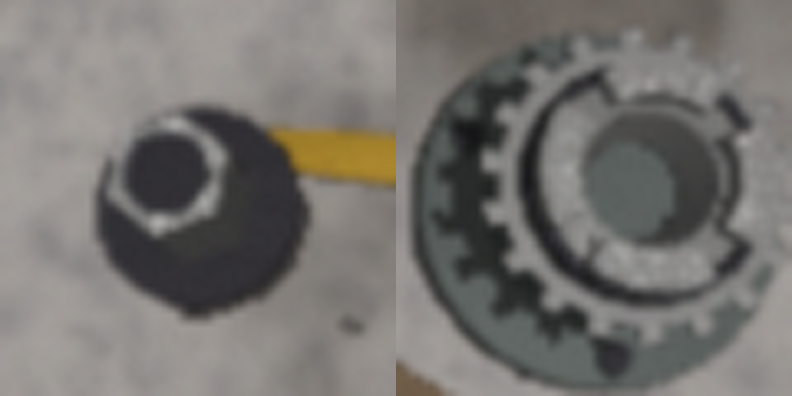

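The crop shows the remover's head top at crop (166,173), i.e. px (220,237), with the tyre lever close beside its flange. The freewheel ring centre is at px (473,256), and the slots are visible. I'll go over the freewheel for a close look on the way.

```bash
R='python3 -m handwheel'
python3 -m handwheel '[{"angular":[0,0,0],"delta_pos":[30,-9.5,0],"grip":1},{"angular":[0,0,0],"delta_pos":[30,-9.5,0],"grip":1},{"angular":[0,0,0],"delta_pos":[30,-9.5,0],"grip":1},{"angular":[0,0,0],"delta_pos":[30,-9.5,0],"grip":1},{"angular":[0,0,0],"delta_pos":[30,-9.5,0],"grip":1}]'
python3 -m handwheel '[{"angular":[0,0,0],"delta_pos":[30,-9.5,0],"grip":1},{"angular":[0,0,0],"delta_pos":[30,-9.5,0],"grip":1},{"angular":[0,0,0],"delta_pos":[30,-9.5,0],"grip":1},{"angular":[0,0,0],"delta_pos":[30,-9.5,0],"grip":1},{"angular":[0,0,0],"delta_pos":[30,-9.5,0],"grip":1}]'
python3 -m handwheel '[{"angular":[0,0,0],"delta_pos":[30,-9.5,0],"grip":1},{"angular":[0,0,0],"delta_pos":[20,-9.5,0],"grip":1},{"angular":[0,0,0],"delta_pos":[0,0,0],"grip":1},{"angular":[0,0,0],"delta_pos":[0,0,0],"grip":1}]'
python3 - <<'E'
from h import *
im=snap('wrist','w1.png'); print(im['fx'],im['cx'],im['cy'],im['position'],np.round(im['rotation'],3).tolist(),sense()['ee_pos'])
t=get_image('top')
print(onz(t,220.2,237.2,77),onz(t,473,256,70))
p,R=np.array(im['position']),np.array(im['rotation'])
E
```

```text
time_s: 0.57
ee_pos: [358.9, -381.7, 231.0]
eef_rot: [[0.895, 0.445, -0.0], [0.445, -0.895, 0.0], [-0.0, -0.001, -1.0]]
ft_force: [-0.1, -0.1, 0.2]
width: 85.4
grasp_force: 0.0
time_s: 0.98
ee_pos: [472.0, -272.4, 231.0]
eef_rot: [[0.895, 0.446, -0.001], [0.446, -0.895, 0.0], [-0.0, -0.0, -1.0]]
ft_force: [0.4, -1.0, -0.3]
width: 85.7
grasp_force: 0.0
time_s: 1.32
ee_pos: [508.4, -232.3, 230.7]
eef_rot: [[0.893, 0.449, -0.001], [0.449, -0.893, 0.001], [-0.0, -0.001, -1.0]]
ft_force: [-0.8, -0.2, -0.3]
width: 85.4
grasp_force: 0.0
371.64829954431775 321.9902863706732 239.71862615255586 [ 581.49391363 -195.97908422  371.96811829] [[0.448, 0.847, 0.287], [-0.894, 0.425, 0.143], [-0.001, -0.321, 0.947]] [ 507.27625918 -234.36141225  230.8074686 ]
[531.89640264 242.22012717  77.        ] [ 536.34444666 -208.55892092   70.        ]
```

View pics/w1.png

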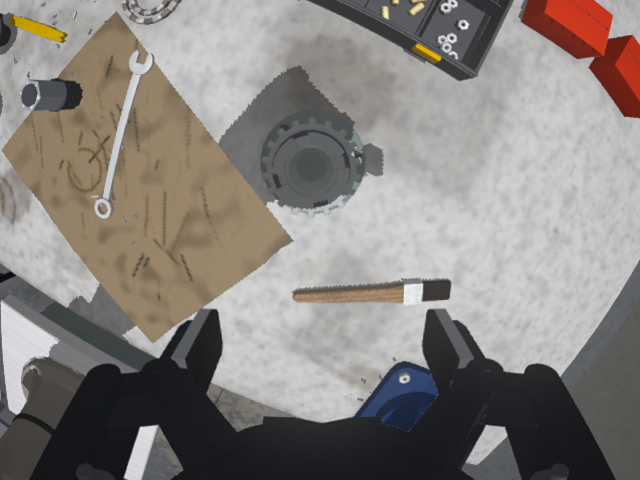

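The wrist view shows the freewheel at about (312,163), in the gripper's shadow; its slots are faint. I'll stretch the contrast.

Run:
```python
from h import *
im=get_image('wrist')
g=cv2.cvtColor(im['frame'],cv2.COLOR_RGB2GRAY)
c=g[105:220,255:370].astype(float);c=np.clip((c-20)*1.7,0,255).astype(np.uint8)
# rectify to plane z=70: world grid 100mm around estimate, 6px/mm
C=np.array([536.3,-208.6]);N=500;s=0.2
xs=C[0]+(N/2-np.arange(N))*s; ys=C[1]+(N/2-np.arange(N))*s   # rows: x down, cols: y decreasing
Y,X=np.meshgrid(ys,xs);P=np.stack([X,Y,np.full_like(X,70.)],-1)-np.array(im['position'])
q=P@np.array(im['rotation']);r=np.hypot(q[...,0],q[...,1]);th=np.arctan2(r,-q[...,2])
u=im['cx']+im['fx']*th*q[...,0]/r; v=im['cy']-im['fy']*th*q[...,1]/r
w=cv2.remap(g,u.astype(np.float32),v.astype(np.float32),cv2.INTER_CUBIC)
w=np.clip((w.astype(float)-20)*1.8,0,255).astype(np.uint8)
cv2.imwrite('pics/r1.png',w)
```

```text
(no output)
```

View pics/r1.png

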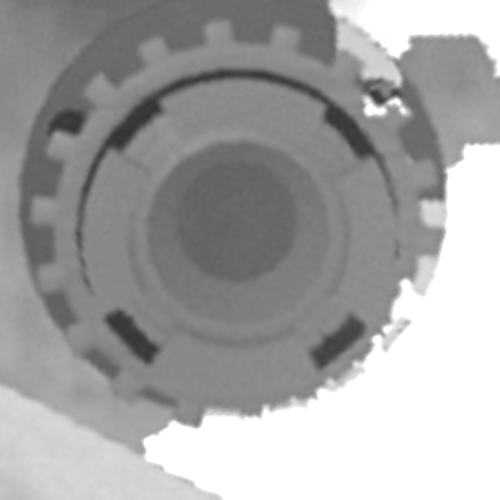

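The rectified ring gives slot outer ends at (137,125), (348,130), (132,336) and (338,342). That puts the centre at about (539.7,-206.4) and the slot angle at about 0.754 rad mod 90°. Now over to the remover.

```bash
for i in 1 2 3; do python3 -m handwheel '[{"angular":[0,0,0],"delta_pos":[15.6,-27.5,0],"grip":1},{"angular":[0,0,0],"delta_pos":[15.6,-27.5,0],"grip":1},{"angular":[0,0,0],"delta_pos":[15.6,-27.5,0],"grip":1},{"angular":[0,0,0],"delta_pos":[15.6,-27.5,0],"grip":1},{"angular":[0,0,0],"delta_pos":[15.6,-27.5,0],"grip":1}]' | grep pos; done
python3 -m handwheel '[{"angular":[0,0,0],"delta_pos":[0,0,0],"grip":1},{"angular":[0,0,0],"delta_pos":[0,0,0],"grip":1},{"angular":[0,0,0],"delta_pos":[0,0,0],"grip":1}]'
cat >> h.py <<'E'
def rect(im,C,z,N=500,s=0.2,fish=True):
    xs=C[0]+(N/2-np.arange(N))*s; ys=C[1]+(N/2-np.arange(N))*s
    Y,X=np.meshgrid(ys,xs);P=np.stack([X,Y,np.full_like(X,float(z))],-1)-np.array(im['position'])
    q=P@np.array(im['rotation']);r=np.hypot(q[...,0],q[...,1]);k=np.arctan2(r,-q[...,2])/r if fish else -1/q[...,2]
    return cv2.remap(im['frame'],(im['cx']+im['fx']*k*q[...,0]).astype(np.float32),(im['cy']-im['fy']*k*q[...,1]).astype(np.float32),cv2.INTER_CUBIC)
E
python3 - <<'E'
from h import *
im=get_image('wrist'); a=rect(im,(532,242),77,400)
sc=get_image('scene');b=cv2.resize(sc['frame'][260:320,225:285],(400,400),interpolation=2)
cv2.imwrite('pics/r2.png',np.hstack([a,b])[:,:,::-1]); print(sense()['joint_positions'],im['position'])
E
```

```text
ee_pos: [515.5, -77.1, 231.4]
ee_pos: [524.7, 80.7, 231.4]
ee_pos: [534.0, 238.4, 231.3]
time_s: 2.97
ee_pos: [534.0, 236.9, 231.0]
eef_rot: [[0.896, 0.443, 0.0], [0.443, -0.896, -0.002], [-0.001, 0.002, -1.0]]
ft_force: [0.0, 0.1, 0.4]
width: 85.6
grasp_force: 0.0
[-0.16241384  0.413472   -0.41057811  1.39996204  0.16652544  1.36270403
 -1.68974689] [607.21048206 273.18370974 372.19948662]
```

View pics/r2.png

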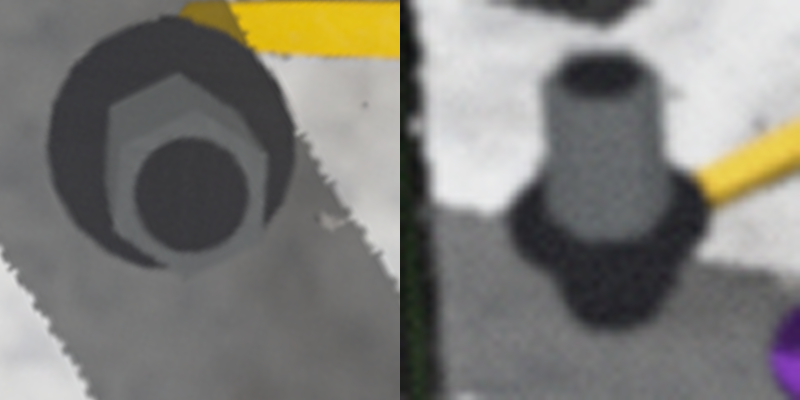

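The rectified close view puts the head centre at about (192,194), i.e. world (533,243.5), which matches the top view. The hex corner angle is about -0.06 rad mod 60°. The lever end lies beside and under the flange, so I'll lift straight up. First I'll turn the tool so y runs across flats, close partly and descend.

```bash
python3 -m handwheel '[{"angular":[0,0,-0.106],"delta_pos":[0,0,0],"grip":0.65},{"angular":[0,0,-0.106],"delta_pos":[0,0,0],"grip":0.65},{"angular":[0,0,-0.106],"delta_pos":[0,0,0],"grip":0.65},{"angular":[0,0,-0.106],"delta_pos":[0,0,0],"grip":0.65},{"angular":[0,0,-0.104],"delta_pos":[0,0,0],"grip":0.65}]' | grep pos
python3 -m handwheel '[{"angular":[0,0,0],"delta_pos":[4.4,-4.4,20],"grip":0.65},{"angular":[0,0,0],"delta_pos":[0,0,25],"grip":0.65},{"angular":[0,0,0],"delta_pos":[0,0,25],"grip":0.65},{"angular":[0,0,0],"delta_pos":[0,0,25],"grip":0.65},{"angular":[0,0,0],"delta_pos":[0,0,0],"grip":0.65}]'
python3 -m handwheel '[{"angular":[0,0,0],"delta_pos":[0,0,0],"grip":0.65},{"angular":[0,0,0],"delta_pos":[0,0,0],"grip":0.65}]'
python3 - <<'E'
from h import *
im=snap('wrist','w2.png');s=sense();p,R=np.array(s['ee_pos']),np.array(s['eef_rot'])
q=(p-im['position'])@np.array(im['rotation'])
print(p, R[:,0])
# pixel where tool axis meets z=77
for P in(p+R[:,2]*(p[2]-77),np.array([532.8,243,77])):
    q=(P-im['position'])@np.array(im['rotation']);r=np.hypot(q[0],q[1]);k=np.arctan2(r,-q[2])/r
    print(im['cx']+im['fx']*k*q[0],im['cy']-im['fy']*k*q[1])
E
```

```text
ee_pos: [534.0, 236.7, 231.4]
time_s: 3.9
ee_pos: [529.2, 240.5, 131.0]
eef_rot: [[0.551, 0.834, -0.009], [0.834, -0.552, -0.006], [-0.011, -0.004, -1.0]]
ft_force: [-1.0, -1.5, -1.0]
width: 55.2
grasp_force: 0.0
time_s: 4.07
ee_pos: [533.3, 244.7, 137.8]
eef_rot: [[0.55, 0.835, 0.002], [0.835, -0.55, 0.001], [0.002, 0.002, -1.0]]
ft_force: [-0.5, 0.1, 0.2]
width: 55.4
grasp_force: 0.0
[533.58829118 245.3197709  138.4647565 ] [0.54994706 0.83519341 0.00319443]
322.3884954300085 259.9137040700258
323.21392202776264 263.96588945963475
```

View pics/w2.png

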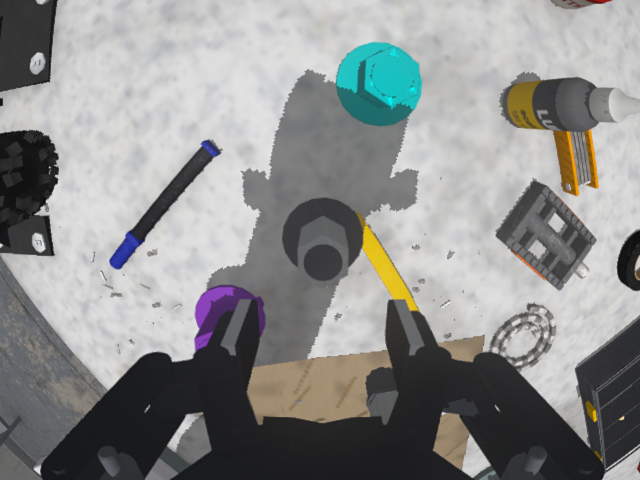

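The hole centre is at (323,263), as predicted, and the flats face the fingers. I'll descend and grip.

```bash
python3 -m handwheel '[{"angular":[0,0,0],"delta_pos":[-2.2,0.6,20],"grip":0.65},{"angular":[0,0,0],"delta_pos":[0,0,20],"grip":0.65},{"angular":[0,0,0],"delta_pos":[0,0,20],"grip":0.65},{"angular":[0,0,0],"delta_pos":[0,0,18],"grip":0.65},{"angular":[0,0,0],"delta_pos":[0,0,8],"grip":0.65}]'|grep -E "pos|force"
python3 -m handwheel '[{"angular":[0,0,0],"delta_pos":[0,0,0],"grip":0.65},{"angular":[0,0,0],"delta_pos":[0,0,0],"grip":0.65},{"angular":[0,0,0],"delta_pos":[0,0,0],"grip":0.65}]'|grep -E "pos|force"
```

```text
ee_pos: [531.4, 242.7, 49.8]
ft_force: [-0.4, -0.1, 0.5]
grasp_force: 0.0
ee_pos: [532.7, 244.0, 52.3]
ft_force: [0.5, 0.1, -0.2]
grasp_force: 0.0
```

```bash
python3 -m handwheel '[{"angular":[0,0,0],"delta_pos":[0,0,6],"grip":0.65},{"angular":[0,0,0],"delta_pos":[0,0,5],"grip":0.65},{"angular":[0,0,0],"delta_pos":[0,0,0],"grip":0.65},{"angular":[0,0,0],"delta_pos":[0,0,0],"grip":0.45},{"angular":[0,0,0],"delta_pos":[0,0,0],"grip":0.2}]'|grep -E "pos|force"
python3 -m handwheel '[{"angular":[0,0,0],"delta_pos":[0,0,0],"grip":0.0},{"angular":[0,0,0],"delta_pos":[0,0,0],"grip":0.0},{"angular":[0,0,0],"delta_pos":[0,0,0],"grip":0},{"angular":[0,0,0],"delta_pos":[0,0,0],"grip":0},{"angular":[0,0,0],"delta_pos":[0,0,0],"grip":0}]'
```

```text
ee_pos: [531.3, 243.1, 39.3]
ft_force: [-0.0, 0.8, 2.4]
grasp_force: 2.1
time_s: 5.62
ee_pos: [531.5, 243.2, 39.5]
eef_rot: [[0.549, 0.836, 0.0], [0.836, -0.549, 0.0], [0.0, 0.0, -1.0]]
ft_force: [0.8, -0.6, 2.0]
width: 29.3
grasp_force: 59.4
```

```bash
python3 -m handwheel '[{"angular":[0,0,0],"delta_pos":[0,0,-10],"grip":0},{"angular":[0,0,0],"delta_pos":[0,0,-20],"grip":0},{"angular":[0,0,0],"delta_pos":[0,0,-25],"grip":0},{"angular":[0,0,0],"delta_pos":[0,0,-25],"grip":0},{"angular":[0,0,0],"delta_pos":[0,0,-25],"grip":0}]'|grep -E "pos|force"
python3 -m handwheel '[{"angular":[0,0,0],"delta_pos":[0,0,-25],"grip":0},{"angular":[0,0,0],"delta_pos":[0,0,0],"grip":0},{"angular":[0,0,0],"delta_pos":[0,0,0],"grip":0}]'
python3 - <<'E'
from h import *
im=snap('scene','s2.png');p=np.array(sense()['ee_pos'])
q=(p-[0,0,40]-im['position'])@np.array(im['rotation']);u,v=int(im['cx']-im['fx']*q[0]/q[2]),int(im['cy']+im['fy']*q[1]/q[2]);print(u,v)
c=cv2.resize(im['frame'][v-50:v+50,u-50:u+50],(580,580),interpolation=2)
cv2.imwrite('pics/s2c.png',np.clip(c[:,:,::-1].astype(float)*1.6,0,255).astype(np.uint8))
E
```

```text
ee_pos: [530.3, 242.8, 144.9]
ft_force: [-0.4, -0.1, -3.0]
grasp_force: 59.4
time_s: 6.28
ee_pos: [531.8, 243.7, 170.6]
eef_rot: [[0.549, 0.836, 0.002], [0.836, -0.549, 0.001], [0.002, 0.001, -1.0]]
ft_force: [-0.1, -0.2, -4.6]
width: 29.2
grasp_force: 59.6
255 247
```

View pics/s2c.png

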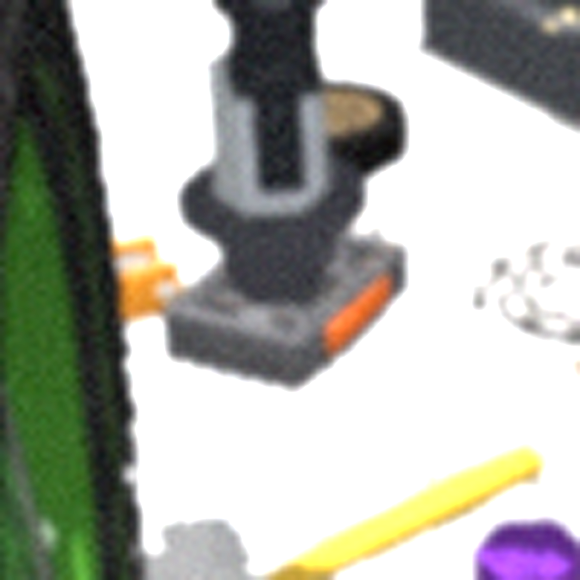

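The grip is good: 29 mm, straight. The dogs are unclear against the pedal background, so I'll move to clear bench and view the silhouette at three turns.

```bash
cat > sil.py <<'E'
import sys
from h import *
im=get_image('scene');s=sense();p=np.array(s['ee_pos'])
q=(p-[0,0,15]-im['position'])@np.array(im['rotation']);u,v=int(im['cx']-im['fx']*q[0]/q[2]),int(im['cy']+im['fy']*q[1]/q[2])
c=cv2.resize(im['frame'][v-25:v+35,u-22:u+23],(260,347),interpolation=2)
cv2.imwrite('/tmp/s_%s.png'%sys.argv[1],np.clip(c[:,:,::-1].astype(float)*1.5,0,255).astype(np.uint8))
print(p,np.arctan2(s['eef_rot'][1][0],s['eef_rot'][0][0]),s['joint_positions'][6],s['width'])
E
Z='[{"angular":[0,0,0],"delta_pos":[0,0,0],"grip":0},{"angular":[0,0,0],"delta_pos":[0,0,0],"grip":0},{"angular":[0,0,0],"delta_pos":[0,0,0],"grip":0}]'
for i in 1 2; do python3 -m handwheel '[{"angular":[0,0,0],"delta_pos":[-21,12.3,0],"grip":0},{"angular":[0,0,0],"delta_pos":[-21,12.3,0],"grip":0},{"angular":[0,0,0],"delta_pos":[-21,12.3,0],"grip":0},{"angular":[0,0,0],"delta_pos":[-21,12.3,0],"grip":0},{"angular":[0,0,0],"delta_pos":[-21,12.3,0],"grip":0}]'|grep pos;done
python3 -m handwheel '[{"angular":[0,0,-0.116],"delta_pos":[0,0,0],"grip":0},{"angular":[0,0,-0.116],"delta_pos":[0,0,0],"grip":0},{"angular":[0,0,-0.116],"delta_pos":[0,0,0],"grip":0},{"angular":[0,0,-0.116],"delta_pos":[0,0,0],"grip":0}]'|grep pos
python3 -m handwheel '[{"angular":[0,0,-0.116],"delta_pos":[0,0,0],"grip":0},{"angular":[0,0,-0.116],"delta_pos":[0,0,0],"grip":0},{"angular":[0,0,-0.116],"delta_pos":[0,0,0],"grip":0},{"angular":[0,0,0],"delta_pos":[0,0,0],"grip":0},{"angular":[0,0,0],"delta_pos":[0,0,0],"grip":0}]'|grep pos
python3 sil.py 1
python3 -m handwheel '[{"angular":[0,0,0.116],"delta_pos":[0,0,0],"grip":0},{"angular":[0,0,0.116],"delta_pos":[0,0,0],"grip":0},{"angular":[0,0,0.116],"delta_pos":[0,0,0],"grip":0},{"angular":[0,0,0.116],"delta_pos":[0,0,0],"grip":0},{"angular":[0,0,0.116],"delta_pos":[0,0,0],"grip":0}]'|grep pos
python3 -m handwheel '[{"angular":[0,0,0.116],"delta_pos":[0,0,0],"grip":0},{"angular":[0,0,0.116],"delta_pos":[0,0,0],"grip":0},{"angular":[0,0,0.116],"delta_pos":[0,0,0],"grip":0},{"angular":[0,0,0.116],"delta_pos":[0,0,0],"grip":0},{"angular":[0,0,0],"delta_pos":[0,0,0],"grip":0}]'|grep pos
python3 sil.py 2
python3 -m handwheel '[{"angular":[0,0,0.116],"delta_pos":[0,0,0],"grip":0},{"angular":[0,0,0.116],"delta_pos":[0,0,0],"grip":0},{"angular":[0,0,0.116],"delta_pos":[0,0,0],"grip":0},{"angular":[0,0,0.116],"delta_pos":[0,0,0],"grip":0},{"angular":[0,0,0.116],"delta_pos":[0,0,0],"grip":0}]'|grep pos
python3 -m handwheel '[{"angular":[0,0,0.116],"delta_pos":[0,0,0],"grip":0},{"angular":[0,0,0.116],"delta_pos":[0,0,0],"grip":0},{"angular":[0,0,0.116],"delta_pos":[0,0,0],"grip":0},{"angular":[0,0,0.116],"delta_pos":[0,0,0],"grip":0},{"angular":[0,0,0],"delta_pos":[0,0,0],"grip":0}]'|grep pos
python3 sil.py 3
python3 -c "
import cv2,numpy as np
cv2.imwrite('pics/sil.png',np.hstack([cv2.imread('/tmp/s_%d.png'%i) for i in(1,2,3)]))"
```

```text
ee_pos: [523.0, 119.7, 166.6]
ee_pos: [516.6, -1.3, 166.8]
ee_pos: [516.8, -0.4, 166.8]
ee_pos: [517.4, -0.2, 167.4]
[ 5.17720765e+02 -1.24230077e-01  1.67801312e+02] 1.7991252232419694 0.01075327677502083 29.483071615628848
ee_pos: [518.4, 0.1, 168.7]
ee_pos: [518.4, 0.1, 168.7]
[5.18446576e+02 1.68103882e-01 1.68807528e+02] 0.7589636116867814 -0.965354151758647 29.405400039912582
ee_pos: [518.6, 0.2, 168.9]
ee_pos: [518.6, 0.2, 169.0]
[5.18639328e+02 1.73581320e-01 1.69004273e+02] -0.28220038235569944 -1.9528134689470142 28.597886042567033
```

View pics/sil.png

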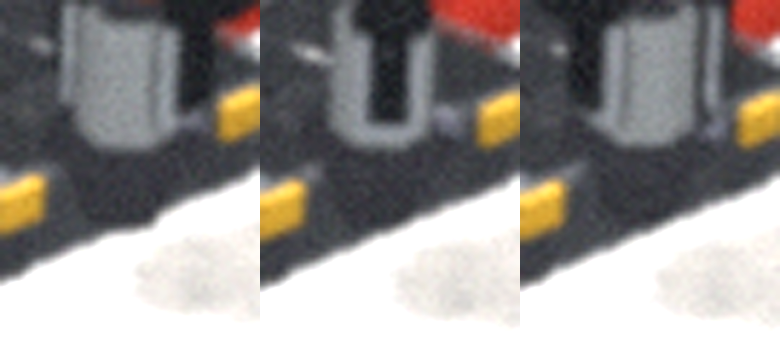

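All three crops have the black parts box behind the remover, so the dogs can't be told apart. I'll find a hold position with plain bright bench behind it.

Run:
```python
from h import *
im=get_image('scene');g=cv2.imread('pics/scene1.png').min(2)
out=[]
for x in range(420,640,20):
  for y in range(-300,240,20):
    for zn in (80,100,130,160):
      ok=1e9
      for dz in(-5,10,25,35):
        for k in(-1,0,1):
          P=np.array([x-.674*38*k,y-.739*38*k,zn+dz]);q=(P-im['position'])@np.array(im['rotation'])
          u,v=int(im['cx']-im['fx']*q[0]/q[2]),int(im['cy']+im['fy']*q[1]/q[2]);ok=min(ok,g[v-2:v+3,u-2:u+3].min())
      if np.hypot(x,y)<680: out.append((ok,x,y,zn,u,v))
out.sort(reverse=True)
for o in out[:25]:print(o)
```

```text
(np.uint8(211), 540, -300, 100, 452, 166)
(np.uint8(211), 540, -300, 80, 451, 174)
(np.uint8(211), 500, -240, 130, 453, 165)
(np.uint8(210), 540, -280, 100, 447, 169)
(np.uint8(210), 540, -280, 80, 446, 176)
(np.uint8(210), 520, -260, 100, 449, 173)
(np.uint8(210), 500, -300, 80, 465, 179)
(np.uint8(210), 480, -200, 130, 450, 172)
(np.uint8(210), 480, -280, 100, 469, 176)
(np.uint8(210), 460, -240, 130, 469, 170)
(np.uint8(210), 440, -140, 160, 451, 172)
(np.uint8(210), 440, -200, 130, 466, 178)
(np.uint8(209), 560, -300, 80, 444, 172)
(np.uint8(209), 500, -220, 130, 448, 168)
(np.uint8(209), 480, -260, 100, 464, 178)
(np.uint8(208), 520, -280, 100, 454, 171)
(np.uint8(208), 500, -300, 100, 467, 171)
(np.uint8(208), 480, -220, 130, 456, 170)
(np.uint8(208), 480, -280, 80, 468, 184)
(np.uint8(208), 460, -160, 160, 449, 167)
(np.uint8(208), 460, -220, 130, 463, 173)
(np.uint8(208), 460, -240, 100, 467, 183)
(np.uint8(208), 440, -220, 130, 471, 175)
(np.uint8(208), 420, -160, 160, 465, 172)
(np.uint8(208), 420, -260, 100, 487, 186)
```

```bash
cat > sil2.py <<'E'
from h import *
im=get_image('scene');s=sense();p=np.array(s['ee_pos'])
def px(P):
    q=(P-im['position'])@np.array(im['rotation']);return im['cx']-im['fx']*q[0]/q[2],im['cy']+im['fy']*q[1]/q[2]
u,v=px(p-[0,0,10]);u,v=int(u),int(v)
g=im['frame'].min(2)[v-20:v+38,u-24:u+25]
g=cv2.resize(g,None,fx=2,fy=2,interpolation=cv2.INTER_CUBIC);m=g<150
print(p.round(1),round(float(np.arctan2(s['eef_rot'][1][0],s['eef_rot'][0][0])),3),s['width'])
print([(int(np.where(r)[0].min()),int(np.where(r)[0].max())) if r.any() else 0 for r in m[::2]])
E
for i in 1 2; do python3 -m handwheel '[{"angular":[0,0,0],"delta_pos":[4.3,21.7,0],"grip":0},{"angular":[0,0,0],"delta_pos":[4.3,21.7,0],"grip":0},{"angular":[0,0,0],"delta_pos":[4.3,21.7,0],"grip":0},{"angular":[0,0,0],"delta_pos":[4.3,21.7,0],"grip":0},{"angular":[0,0,0],"delta_pos":[4.3,21.7,0],"grip":0}]'|grep pos;done
python3 -m handwheel '[{"angular":[0,0,0],"delta_pos":[0,0,0],"grip":0},{"angular":[0,0,0],"delta_pos":[0,0,0],"grip":0},{"angular":[0,0,0],"delta_pos":[0,0,0],"grip":0}]' |grep pos
python3 sil2.py
for i in 1 2; do
python3 -m handwheel '[{"angular":[0,0,-0.116],"delta_pos":[0,0,0],"grip":0},{"angular":[0,0,-0.116],"delta_pos":[0,0,0],"grip":0},{"angular":[0,0,-0.116],"delta_pos":[0,0,0],"grip":0},{"angular":[0,0,-0.116],"delta_pos":[0,0,0],"grip":0},{"angular":[0,0,-0.116],"delta_pos":[0,0,0],"grip":0}]'|grep pos
python3 -m handwheel '[{"angular":[0,0,-0.116],"delta_pos":[0,0,0],"grip":0},{"angular":[0,0,-0.116],"delta_pos":[0,0,0],"grip":0},{"angular":[0,0,-0.116],"delta_pos":[0,0,0],"grip":0},{"angular":[0,0,-0.116],"delta_pos":[0,0,0],"grip":0},{"angular":[0,0,0],"delta_pos":[0,0,0],"grip":0}]'|grep pos
python3 sil2.py; done
```

```text
ee_pos: [508.6, -111.0, 169.2]
ee_pos: [498.6, -221.2, 169.1]
ee_pos: [499.0, -219.3, 169.0]
[ 499.2 -218.6  169.1] -0.283 29.14642778604955
[(26, 97), (28, 97), (29, 97), (0, 97), (0, 96), (0, 97), (0, 97), (0, 97), (0, 97), (0, 97), (0, 75), (0, 75), (0, 74), (0, 72), (0, 71), (0, 70), (0, 69), (0, 70), (0, 71), (0, 73), (23, 74), (23, 74), (25, 73), (27, 72), (30, 70), (31, 66), (31, 64), (32, 62), (32, 62), (33, 60), (33, 60), (33, 58), (34, 58), (35, 57), (38, 55), (49, 49), 0, 0, 0, 0, 0, 0, 0, 0, 0, 0, 0, 0, 0, 0, (0, 16), (0, 23), (0, 30), (0, 31), (0, 31), (0, 32), (0, 32), (0, 34)]
ee_pos: [499.4, -218.3, 169.4]
ee_pos: [499.3, -218.5, 169.3]
[ 499.3 -218.7  169.4] 0.759 29.61332830498086
[(35, 96), (35, 97), (36, 97), (0, 97), (0, 97), (0, 97), (0, 96), (0, 97), (0, 97), (0, 64), (0, 63), (0, 63), (0, 63), (0, 62), (0, 62), (0, 62), (0, 62), (0, 64), (0, 68), (0, 70), (21, 72), (21, 72), (23, 72), (25, 72), (28, 70), (29, 66), (29, 64), (30, 64), (30, 63), (31, 61), (31, 59), (31, 58), (32, 57), (33, 55), (35, 54), (41, 50), 0, 0, 0, 0, 0, 0, 0, 0, 0, 0, 0, 0, 0, (9, 19), (0, 24), (0, 26), (0, 30), (0, 31), (0, 31), (0, 32), (0, 32), (0, 33)]
ee_pos: [499.1, -219.3, 169.4]
ee_pos: [499.1, -219.5, 169.3]
[ 499.  -219.6  169.3] 1.799 29.379491592164758
[(25, 97), (25, 97), (25, 96), (0, 97), (0, 97), (0, 97), (0, 97), (0, 97), (0, 96), (0, 97), (0, 97), (0, 76), (0, 76), (0, 75), (0, 74), (0, 73), (0, 70), (0, 69), (0, 68), (21, 69), (21, 71), (21, 72), (21, 72), (20, 72), (21, 71), (24, 71), (29, 64), (29, 62), (30, 60), (30, 59), (31, 58), (31, 58), (31, 57), (32, 56), (34, 54), (38, 52), 0, 0, 0, 0, 0, 0, 0, 0, 0, 0, 0, 0, 0, 0, (7, 14), (0, 22), (0, 28), (0, 29), (0, 29), (0, 30), (0, 30), (0, 31)]
```

At φ=1.80 the silhouette keeps its full flange width about 5 rows lower and then steps in. So the dogs lie on the silhouette axis: dog axis = φ-60° = 0.752 rad, which already matches the slots at 0.754. Now I'll cross-check the freewheel centre.

Run:
```python
from h import *
C=(538,-207.5)
t=get_image('top');t['frame']=cv2.imread('pics/top1.png');w=get_image('wrist');w1=dict(w);w['frame']=w['frame'][:,:,::-1].copy()
w1['frame']=cv2.imread('pics/w1.png');w1['position']=np.array([581.49391363,-195.97908422,371.96811829]);w1['rotation']=np.array([[0.448,0.847,0.287],[-0.894,0.425,0.143],[-0.001,-0.321,0.947]])
o=[]
for im,f in((w,1),(t,0)):
    a=rect(im,C,70,400,.22,bool(f));a=np.clip(a.astype(float)*1.4,0,255).astype(np.uint8);cv2.drawMarker(a,(200,200),(0,0,255),0,16,1);o.append(a)
cv2.imwrite('pics/r3.png',np.hstack(o)); print(sense()['ee_pos'],w['position'])
```

```text
[ 498.96502431 -219.91312868  169.3350499 ] [ 479.81814137 -140.07648226  310.58300138]
```

View pics/r3.png

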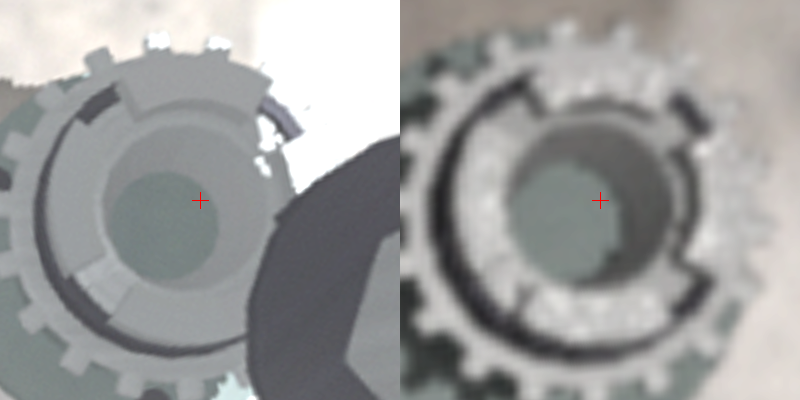

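Both views agree on the freewheel centre at about (538.6,-207), with the slots as measured. I'll move over it and descend to just above.

```bash
python3 -m handwheel '[{"angular":[0,0,0],"delta_pos":[1,14,0],"grip":0},{"angular":[0,0,0],"delta_pos":[1,14,0],"grip":0},{"angular":[0,0,0],"delta_pos":[1,13.5,0],"grip":0},{"angular":[0,0,0],"delta_pos":[0,0,0],"grip":0},{"angular":[0,0,0],"delta_pos":[0,0,0],"grip":0}]'|grep -E "pos|force"
python3 -m handwheel '[{"angular":[0,0,0],"delta_pos":[0,0,15],"grip":0},{"angular":[0,0,0],"delta_pos":[0,0,15],"grip":0},{"angular":[0,0,0],"delta_pos":[0,0,15],"grip":0},{"angular":[0,0,0],"delta_pos":[0,0,0],"grip":0},{"angular":[0,0,0],"delta_pos":[0,0,0],"grip":0}]'|grep -E "pos|force"
python3 -m handwheel '[{"angular":[0,0,0],"delta_pos":[0,0,0],"grip":0},{"angular":[0,0,0],"delta_pos":[0,0,0],"grip":0},{"angular":[0,0,0],"delta_pos":[0,0,0],"grip":0},{"angular":[0,0,0],"delta_pos":[0,0,0],"grip":0},{"angular":[0,0,0],"delta_pos":[0,0,0],"grip":0}]'
python3 -c "
from h import *
s=sense();print(s['ee_pos'],s['ft_torque'],s['joint_positions'][6])"
```

```text
ee_pos: [538.9, -207.0, 169.1]
ft_force: [-0.5, -1.0, -3.9]
grasp_force: 60.0
ee_pos: [536.9, -208.4, 123.6]
ft_force: [-0.0, -0.5, -2.7]
grasp_force: 60.0
time_s: 14.03
ee_pos: [538.9, -207.9, 124.9]
eef_rot: [[-0.229, 0.973, 0.001], [0.973, 0.229, -0.0], [-0.001, 0.001, -1.0]]
ft_force: [-0.7, -0.1, -2.8]
width: 29.1
grasp_force: 60.0
[ 538.91537212 -207.93141138  124.86110422] [ 0.01955563 -0.01503588  0.00264362] 0.3732590294615166
```

```bash
python3 -m handwheel '[{"angular":[0,0,0],"delta_pos":[0.6,0,5],"grip":0},{"angular":[0,0,0],"delta_pos":[0,0,5],"grip":0},{"angular":[0,0,0],"delta_pos":[0,0,5],"grip":0},{"angular":[0,0,0],"delta_pos":[0,0,0],"grip":0},{"angular":[0,0,0],"delta_pos":[0,0,0],"grip":0}]'|grep -E "pos|force"
python3 -m handwheel '[{"angular":[0,0,0],"delta_pos":[0,0,3],"grip":0},{"angular":[0,0,0],"delta_pos":[0,0,3],"grip":0},{"angular":[0,0,0],"delta_pos":[0,0,3],"grip":0},{"angular":[0,0,0],"delta_pos":[0,0,0],"grip":0},{"angular":[0,0,0],"delta_pos":[0,0,0],"grip":0}]'|grep -E "pos|force"
python3 -m handwheel '[{"angular":[0,0,0],"delta_pos":[0,0,2],"grip":0},{"angular":[0,0,0],"delta_pos":[0,0,1.5],"grip":0},{"angular":[0,0,0],"delta_pos":[0,0,1.5],"grip":0},{"angular":[0,0,0],"delta_pos":[0,0,0],"grip":0},{"angular":[0,0,0],"delta_pos":[0,0,0],"grip":0}]'|grep -E "pos|force"
```

```text
ee_pos: [537.8, -207.1, 108.4]
ft_force: [-0.2, -0.9, -2.7]
grasp_force: 60.1
ee_pos: [538.2, -207.2, 100.0]
ft_force: [0.2, 0.0, -2.9]
grasp_force: 60.1
ee_pos: [538.3, -207.2, 95.2]
ft_force: [-0.0, 0.0, -3.7]
grasp_force: 60.1
```

Still no contact (origin is around 55.7). I'll go down in 1 mm steps.

```bash
for i in 1 2 3; do python3 -m handwheel '[{"angular":[0,0,0],"delta_pos":[0,0,1],"grip":0},{"angular":[0,0,0],"delta_pos":[0,0,1],"grip":0},{"angular":[0,0,0],"delta_pos":[0,0,0],"grip":0},{"angular":[0,0,0],"delta_pos":[0,0,0],"grip":0}]'|grep -E "pos|ft_force"; done
```

```text
ee_pos: [538.4, -207.2, 93.2]
ft_force: [-0.4, -0.2, -3.2]
ee_pos: [538.4, -207.2, 91.2]
ft_force: [-0.1, -0.8, -2.6]
ee_pos: [538.4, -207.2, 89.2]
ft_force: [-0.5, 0.6, -3.4]
```

```bash
for i in 1 2 3; do python3 -m handwheel '[{"angular":[0,0,0],"delta_pos":[0,0,0.6],"grip":0},{"angular":[0,0,0],"delta_pos":[0,0,0.6],"grip":0},{"angular":[0,0,0],"delta_pos":[0,0,0],"grip":0},{"angular":[0,0,0],"delta_pos":[0,0,0],"grip":0}]'|grep -E "pos|ft_force"; done
python3 -c "
from h import *
print(sense()['ft_torque'])"
```

```text
ee_pos: [538.5, -207.3, 88.1]
ft_force: [0.9, -1.3, -4.1]
ee_pos: [538.8, -207.4, 87.0]
ft_force: [0.4, -1.0, -3.4]
ee_pos: [538.9, -207.6, 86.0]
ft_force: [2.2, -0.2, -2.1]
[-0.19902551 -0.29353258 -0.00504229]
```

The origin is around 46.5, below the 50 mm resting height, so the dogs are in the slots. I'll ease it home, giving way to the small side force.

```bash
for i in 1 2 3; do python3 -m handwheel '[{"angular":[0,0,0],"delta_pos":[-0.1,0.15,0.5],"grip":0},{"angular":[0,0,0],"delta_pos":[-0.1,0.15,0.4],"grip":0},{"angular":[0,0,0],"delta_pos":[0,0,0],"grip":0},{"angular":[0,0,0],"delta_pos":[0,0,0],"grip":0}]'|grep -E "pos|force"; done
python3 -c "
from h import *
print(sense()['ft_torque'])"
```

```text
ee_pos: [539.2, -207.7, 85.0]
ft_force: [1.6, -2.6, -1.3]
grasp_force: 60.2
ee_pos: [539.4, -207.9, 84.1]
ft_force: [1.5, -2.5, -1.1]
grasp_force: 60.3
ee_pos: [539.6, -208.1, 83.4]
ft_force: [0.9, -2.4, 2.7]
grasp_force: 60.9
[-0.5555211  -0.1220017  -0.05513629]
```

```bash
for i in 1 2; do python3 -m handwheel '[{"angular":[0,0,0],"delta_pos":[-0.2,0.05,0.3],"grip":0},{"angular":[0,0,0],"delta_pos":[0,0,0.2],"grip":0},{"angular":[0,0,0],"delta_pos":[0,0,0],"grip":0},{"angular":[0,0,0],"delta_pos":[0,0,0],"grip":0}]'|grep -E "pos|force"; done
python3 -c "
from h import *
print(sense()['ft_torque'],sense()['time_s'])"
```

```text
ee_pos: [539.6, -208.1, 83.3]
ft_force: [-0.9, -2.3, 6.1]
grasp_force: 61.3
ee_pos: [539.6, -208.1, 83.3]
ft_force: [-1.9, -2.1, 7.4]
grasp_force: 61.7
[-0.38118246  0.43494912 -0.05213899] 18.95
```

It stops at 83.3 (home expected 83.5) with the force rising: it's bedded. I'll add one light press, then open slowly and retract.

```bash
python3 -m handwheel '[{"angular":[0,0,0],"delta_pos":[0,0,0.4],"grip":0},{"angular":[0,0,0],"delta_pos":[0,0,0.4],"grip":0},{"angular":[0,0,0],"delta_pos":[0,0,0],"grip":0},{"angular":[0,0,0],"delta_pos":[0,0,0],"grip":0}]'|grep -E "pos|force"
python3 -m handwheel '[{"angular":[0,0,0],"delta_pos":[0,0,-0.7],"grip":0},{"angular":[0,0,0],"delta_pos":[0,0,0],"grip":0},{"angular":[0,0,0],"delta_pos":[0,0,0],"grip":0.4},{"angular":[0,0,0],"delta_pos":[0,0,0],"grip":0.5},{"angular":[0,0,0],"delta_pos":[0,0,0],"grip":0.6}]'|grep -E "pos|force|width"
python3 -m handwheel '[{"angular":[0,0,0],"delta_pos":[0,0,0],"grip":0.65},{"angular":[0,0,0],"delta_pos":[0,0,0],"grip":0.65},{"angular":[0,0,0],"delta_pos":[0,0,0],"grip":0.65},{"angular":[0,0,0],"delta_pos":[0,0,0],"grip":0.65}]'|grep -E "pos|force|width"
```

```text
ee_pos: [539.6, -208.1, 83.2]
ft_force: [-1.6, -1.8, 12.0]
grasp_force: 62.2
ee_pos: [538.9, -206.7, 81.1]
ft_force: [-0.5, -0.2, 0.5]
width: 51.0
grasp_force: 0.0
ee_pos: [539.5, -207.8, 81.7]
ft_force: [0.4, -0.5, 0.2]
width: 55.4
grasp_force: 0.0
```

```bash
python3 -m handwheel '[{"angular":[0,0,0],"delta_pos":[0,0,-8],"grip":0.65},{"angular":[0,0,0],"delta_pos":[0,0,-15],"grip":0.65},{"angular":[0,0,0],"delta_pos":[0,0,-25],"grip":0.65},{"angular":[0,0,0],"delta_pos":[0,0,-30],"grip":0.65},{"angular":[0,0,0],"delta_pos":[0,0,-30],"grip":0.65}]'|grep -E "pos|force"
python3 -m handwheel '[{"angular":[0,0,0],"delta_pos":[0,0,-20],"grip":0.65},{"angular":[0,0,0],"delta_pos":[0,0,0],"grip":0.65},{"angular":[0,0,0],"delta_pos":[0,0,0],"grip":0.65},{"angular":[0,0,0],"delta_pos":[0,0,0],"grip":0.65}]'|grep -E "pos|force"
python3 - <<'E'
from h import *
w=snap('wrist','w9.png');g=cv2.cvtColor(w['frame'],cv2.COLOR_RGB2GRAY)
def px(P):
    q=(np.array(P)-w['position'])@np.array(w['rotation']);r=np.hypot(q[0],q[1]);k=np.arctan2(r,-q[2])/r
    return np.array([w['cx']+w['fx']*k*q[0],w['cy']-w['fy']*k*q[1]])
for z in(121,127): print('pred',z,px([539.3,-208,z]).round(1), 'flange r', )
u,v=px([539.3,-208,121]).astype(int)
# dark hole in bright hex
c=g[v-40:v+40,u-40:u+40]
for th in(50,65,80,95,110):
    cs,_=cv2.findContours((c<th).astype(np.uint8),cv2.RETR_LIST,2)
    for k in cs:
        a=cv2.contourArea(k)
        if 150<a<4000 and len(k)>4:
            e=cv2.fitEllipse(k);print(th,a,np.round([e[0][0]+u-40,e[0][1]+v-40,*e[1]],1))
E
```

```text
ee_pos: [539.2, -207.7, 191.3]
ft_force: [1.0, -0.1, 0.8]
grasp_force: 0.0
ee_pos: [539.1, -207.9, 209.4]
ft_force: [-0.1, -0.3, -0.8]
grasp_force: 0.0
pred 121 [323.8 246.2] flange r
pred 127 [323.8 249.3] flange r
65 329.0 [347.8 215.8  20.3  34.2]
80 792.0 [323.  242.4  30.6  33.8]
80 536.0 [348.1 217.7  27.5  48.9]
80 273.5 [304.6 200.8  20.5  55.6]
95 843.0 [323.  242.4  31.3  34.7]
95 594.0 [409.  529.   71.5 604.3]
95 316.5 [302.5 205.7  20.2  47. ]
110 902.0 [322.9 242.5  32.5  35.4]
110 1674.0 [324.  226.3  57.6  70.5]
```

The hole centre at (323,242) matches the seated height, not the 6 mm-high one. The remover stayed put and the gripper is clear.

```bash
python3 -c "
from plant import hand_in;print(hand_in())"
```

```text
the job is handed in; nothing more can be done
None
```

I've handed the job in: the tapered remover's dogs are in the freewheel's slots, its nose is fully home in the taper, and the gripper has let go and backed clear. It seated at 83.2 mm against the expected 83.5, with at most about 15 N of press. I read the slot angle from the camera, so no turning under pressure was needed. I made no contact with the splined remover, spanner or tyre lever that I know of, but I did not look at them again before handing in.

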